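# Spot-check the tilting table

### The arm

A 6-joint arm with a two-finger parallel gripper is mounted at the origin on the work surface. World frame = base frame: x ahead of the robot, y to its left, z up, the work surface at z = 0. Lengths are in m, angles in rad, forces in N, time in s.
With the tool pointing down it reaches from about 0.375 to 0.925 m from the base axis. Payload 5.7 kg.
Tool frame: the origin (TCP) lies midway between the tips of the shut fingers; the grasp point (between the pads) lies 19 mm behind it; z points along the fingers, y is the direction in which the jaws open and shut (so a half turn about z gives the same grasp; the last joint's range is limited). The gripper opens to 88 mm and grips with 3 to 60 N. Pads are 20 mm wide; open, the fingers measure 115 mm over their backs; the gripper's body (75 mm by 178 mm) begins 61 mm behind the grasp point.
Start: joints at [-1.378, 0.359, 1.51, -0, 1.272, -0.115], TCP at [0.182, -0.572, 0.223] pointing down, gripper open.
Joint ranges: [-2.97, 2.97], [-1.01, 2.36], [0.21, 2.38], [-0.96, 4.11], [0.2, 2.71], [-2.98, 2.98]. Speed limits (rad/s): [2.39, 2.39, 3.14, 3.14, 3.14, 3.14].

### API

Orientations are given as a unit quaternion [x, y, z, w].
In Python, from workcell import status, get_image, order gives the robot as it stands. The module is installed in compiled form; this text tells all that it offers.
- The arm moves only by the tool play_rows, never from a script. Its argument "deltas" is text: rows parted by semicolons, each of 7 numbers parted by spaces: the opening, from -1 (shut) to 1 (fully open), then the shift along the tool's x, y, z each as a share of 150 mm, from -1 to 1, then the turn, a rotation vector about the tool's x, y, z each as a share of 0.1 rad, from -1 to 1. In form: gripper x y z ax ay az; .... A call has 1 to 5 rows; each row shifts and turns the commanded pose from where the row before left it, along the tool's axes as they then stand; what a row does not reach is not made up. A row lasts 1/10 s, in which the tool goes at most 50 mm and 8.59 degrees, less where a joint would pass 70% of its speed; a pose out of reach is approached as far as the arm can. A call with a number of a shift or a turn outside -1 to 1 is refused whole. A call with a gripper value outside its range is refused whole. The fingers move at their own pace and stop on an object; "grip_force" is the grip in N (left out, the last holds). Time passes only in rows, so rows that do not move let the fingers close. It gives the time, the measured TCP pose, the force and the opening at its end, in the units of the state.
- status.get_state(): the state, without advancing time (a new reading comes with each control period).
- get_image(name): name is "side" or "top" or "wrist"; returns a dict with "pixels" (384x512x3 uint8, blue, green, red), "depth" (384x512 float32, m along the optical axis (not along the pixel's ray), 0 where there is no reading), "fx", "fy", "cx", "cy" (pixels), "D" ([k1, k2, p1, p2, k3] as OpenCV has them; the pictures are not rectified), "rvec" (rotation vector, rad) and "tvec" (3), from world to camera coordinates, as OpenCV has them. Camera axes: x right, y down, z forward; pixel columns grow to the right and rows downward; lengths in m; the calibration is good to about 2 mm. A picture is of the moment at which its call begins.
- order.close_job(): hands the job in, once; it reports no verdict.
The state is a dict: "t": time; "joint_pos": joint angles; "dq": joint speeds; "joint_efforts": joint torques, N m; "position": TCP position; "eef_rot": TCP orientation; "ft_force": force on the tool from outside, world axes, zero at the start; "ft_torque": the same for the moment, N m; "grip_width": finger opening in m.
Only numpy, scipy, OpenCV 4.12 (cv2) and the standard library are available. Lean on these libraries where they do the work, as an engineer would, in place of code of your own. Each camera call takes 0.05 s, during which the arm holds its last target.

### The job

Wind the red-knobbed hand crank two full turns clockwise (seen from above) so that the steel tilting table rises. Then pick up the blue spotting plate by its wooden grip, tilt it to match the sloped table face and lay it flush on the face, centred inside the yellow border and square with it. Finish while still gripping the plate and holding it flush with a light, steady push; do not let go, and leave the other things on the bench where they are.

Things in the scene. Friction and masses are not known exactly. Their poses are not given: they have to be found in the camera images.
- fixture: Grey cast base of the tilting table, bolted down, 230 x 150 mm, 40 mm tall, with a crank column to its left. Origin: centre of its underside on the bench; x points up-slope (away from the robot at yaw 0), y towards the crank column, whose upright axis is at (0, 190) mm.
- stage: Steel tilting plate, 156 (up-slope) x 150 x 12 mm, geared to the crank, self-locking. Origin on its hinge line (fixture frame: x -75, z 52 mm); x up the slope, away from the robot, y along the hinge, z out of the flat top face, which lies 18 mm above the origin. The far edge rises, so the face leans towards the robot: 0 to 8 degrees at first; each full crank turn adds 12.6 degrees.
- stage_face (a point): Point in the middle of the stage's flat top face, on the surface, centre of the yellow border (inside 116 x 90 mm, painted, longer up the slope). Axes as stage.
- stage_edge (a point): Point of the stage's raised edge, 150 mm up-slope from the hinge line, level with the hinge line in the stage's own frame (18 mm below the face). Two full crank turns move it 65 mm from its start.
- crank_knob (a point): Middle of the crank's red knob: an upright sleeve 22 mm in diameter, 52 mm long, spinning freely on its pin. It circles at 50 mm radius about the upright column axis (fixture frame (0, 190) mm), this point staying 121 mm above the bench. The flat crank arm has its top 33 mm below this point. Turning needs about 2 N at the knob; it stays where left.
- crank (a joint): Crank angle, rad; grows as it is wound clockwise seen from above, which raises the stage by 0.035 rad per rad. Starts between 0 and 4, travel to 21. At 0 the arm points from the column towards the stage (fixture -y).
- plate: Hand spotting plate, loose, about 0.35 kg: blue flat plate 86 (x) x 64 (y) x 8 mm, with an upright wooden grip on its middle, 44 mm (x) x 18 mm (y), rising from 8 to 56 mm above the underside. Origin: centre of its flat underside; z up through the grip. It starts lying flat on the bench to the right of the fixture. Lay it with its x along the slope (either way round).
- collar: Steel collar, 68 mm across, 24 mm tall, loose; bystander. Origin: centre of underside.
- hub: Aluminium flanged hub, 80 mm across, 34 mm tall, loose; bystander. Origin: centre of underside.
- carton: Closed cardboard carton 90 x 120 x 60 mm, loose; bystander. Origin: centre of underside.
There are look-alikes about, which are no part of the job. Of the things like the plate, leave any that is green or turquoise; of the rest the smaller one is meant.

How it is judged:
On the way, in this order (a step that is already met when the one before it is completed fails the run):
1. the crank has been wound two full turns (the stage has risen by that much), the plate still lying on the bench (distance of stage_edge from where it was at the start of the episode between 0.0606 and 0.0751 m and height (world z) of plate below 0.01 m), for 0.2 s.
2. the plate is lifted off the bench in the gripper (height (world z) of plate above 0.04 m and contact force between the fingers and plate above 1 N), for 0.2 s.
At the end, for the whole second after the job is handed in: Stage 1.85 to 2.3 crank turns above its start; plate still gripped, on it right side up, parallel within 2 deg, touching within 3 mm, centred within 20 mm up-slope, 18 mm across, square within 0.2 rad, pressed with 2 to 45 N, at rest; collar, hub, carton within 20 mm of their starts (distance of stage_edge from where it was at the start of the episode between 0.0606 and 0.0751 m and angle between the z axis of plate and the z axis of stage, either way round below 0.035 rad and angle between plate's own z axis and vertical below 1.2 rad and angle between the x axis of plate and the x axis of stage, either way round below 0.2 rad and z of plate in the frame of stage_face between -0.003 and 0.003 m and x of plate in the frame of stage_face between -0.02 and 0.02 m and y of plate in the frame of stage_face between -0.018 and 0.018 m and contact force between plate and stage between 2 and 45 N and contact force between the fingers and plate above 2 N and linear speed of plate below 0.01 m/s and distance of each of collar, hub, carton from where it was at the start of the episode below 0.02 m); the arm keeps its last pose, push and grip.
It fails at once if a bystander is knocked away (distance of any of collar, hub, carton from where it was at the start of the episode above 0.03 m).
It fails at once if the plate is rammed into the table (contact force between plate and stage above 90 N).
It also fails if it takes over 72 s, if anything falls off the work surface, if the arm or the gripper's body presses on something with over 40 N, if the wrist force passes 120 N, or if a joint passes its speed limit or range.

## Working session

There is one attempt and no reset: what is moved stays moved. The work goes in short steps, Python scripts to look and compute and a tool call to move; the robot and the scene stay as the last step left them, time stands still between calls to the robot, and variables do not carry over. Pictures are saved under pics/ and viewed, and the job is handed in when it is done.

Besides the shell and the picture viewer there is one more tool, called after ">>>" by a JSON object that holds its "api" and its "payload", one argument or row to a line. play_rows: Moves the arm, as the interface text tells. Its arguments: {"type":"object","properties":{"deltas":{"type":"string"},"grip_force":{"type":"number"}},"required":["deltas"]}

```bash
mkdir -p pics; ls
cat > h.py <<'E'
import numpy as np, cv2
from workcell import status, get_image, order
from scipy.spatial.transform import Rotation as R
def cam(im):
    K=np.array([[im['fx'],0,im['cx']],[0,im['fy'],im['cy']],[0,0,1]],float)
    Rm=cv2.Rodrigues(np.array(im['rvec'],float))[0]; t=np.array(im['tvec'],float).ravel()
    return K,np.array(im['D'],float),Rm,t
def rays(im,uv):
    K,D,Rm,t=cam(im)
    p=cv2.undistortPoints(np.array(uv,float).reshape(-1,1,2),K,D).reshape(-1,2)
    d=np.c_[p,np.ones(len(p))]@Rm
    return -Rm.T@t, d
def onplane(im,uv,z):
    c,d=rays(im,uv); s=(z-c[2])/d[:,2]; return c+s[:,None]*d
def cloud(im):
    K,D,Rm,t=cam(im); h,w=im['depth'].shape
    u,v=np.meshgrid(np.arange(w),np.arange(h))
    c,d=rays(im,np.c_[u.ravel(),v.ravel()])
    return (c+d*im['depth'].ravel()[:,None]).reshape(h,w,3)
def proj(im,P):
    K,D,Rm,t=cam(im); return cv2.projectPoints(np.array(P,float).reshape(-1,3),Rm,t,K,D)[0].reshape(-1,2)
def tri(ims,uvs):
    A=np.zeros((3,3));b=np.zeros(3)
    for im,uv in zip(ims,uvs):
        c,d=rays(im,[uv]);d=d[0]/np.linalg.norm(d[0]);M=np.eye(3)-np.outer(d,d);A+=M;b+=M@c
    return np.linalg.solve(A,b)
E
python3 - <<'E'
from h import *
import pickle
ims={}
for n in ('top','side','wrist'):
    im=get_image(n); ims[n]=im; cv2.imwrite(f'pics/{n}0.png',im['pixels']); c,d=rays(im,[[256,192]]); print(n,c,d)
pickle.dump(ims,open('i0.pkl','wb'))
print(status.get_state())
E
```

```text
pics
top [ 0.35471767 -0.02979539  1.5816476 ] [[ 0.12732098  0.00553344 -0.99190874]]
side [ 0.36622028 -1.1495393   1.00439023] [[ 0.12070692  0.77636625 -0.61889652]]
wrist [ 0.26186805 -0.54486495  0.38450587] [[-0.28728192 -0.08037958 -0.95452277]]
{'t': 0.15, 'joint_pos': array([-1.37811090e+00,  3.59360458e-01,  1.51114508e+00,  8.38533806e-06,
        1.27250311e+00, -1.15119266e-01]), 'dq': array([-8.75076920e-04, -4.02900328e-03, -4.87366363e-03,  4.67663128e-05,
       -2.12693412e-04, -1.72895194e-03]), 'joint_efforts': array([ 1.04856790e-03, -5.15752172e+01, -2.71013099e+01,  6.76124892e-02,
        3.06084019e-02, -7.28614327e-05]), 'position': array([ 0.18166603, -0.57129846,  0.222005  ]), 'eef_rot': array([ 9.88180333e-01,  1.53294252e-01, -2.34477680e-05, -7.07619435e-04]), 'ft_force': array([-0.33708483,  0.85093675, -0.89983645]), 'ft_torque': array([-0.01113939,  0.03672697,  0.00047898]), 'grip_width': 0.08783530683407102}
```

View pics/top0.png

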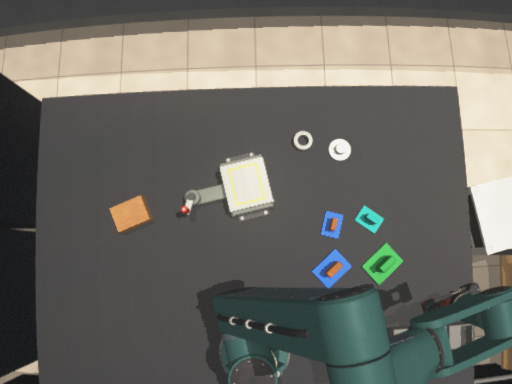

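View pics/side0.png

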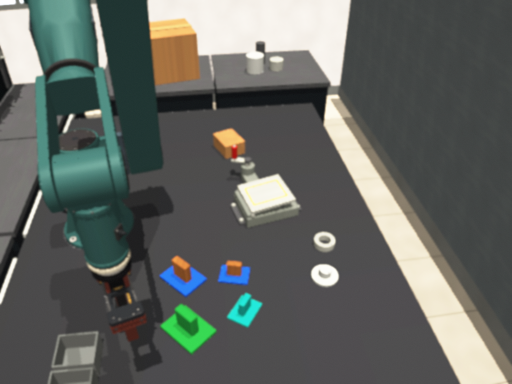

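View pics/wrist0.png

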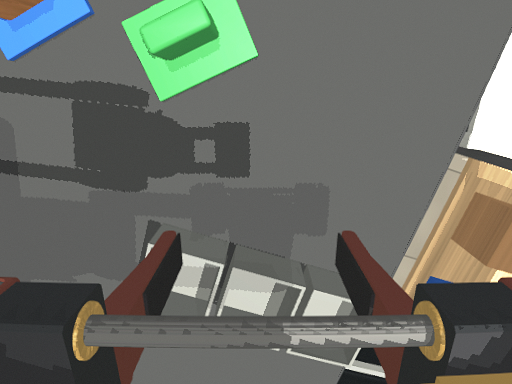

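The top view shows the stage at (246,185), the crank column at (193,198) with its red knob at (184,209), the smaller blue plate at (332,224) and the larger look-alike at (332,268). The collar (303,140), hub (340,149) and carton (130,214) are there too. Next I'll measure these.

```bash
cat > m.py <<'E'
from h import *
def blobs(im,lo,hi,amin=15):
    hsv=cv2.cvtColor(im['pixels'],cv2.COLOR_BGR2HSV)
    m=cv2.inRange(hsv,lo,hi); n,l,s,c=cv2.connectedComponentsWithStats(m)
    return [(s[i,4],c[i],l==i) for i in range(1,n) if s[i,4]>=amin]
E
python3 - <<'E'
from m import *
import pickle
np.set_printoptions(precision=4,suppress=True)
ims=pickle.load(open('i0.pkl','rb'))
for n in ('top','side'):
    im=ims[n]; C=cloud(im)
    for nm,lo,hi in (('blue',(105,150,80),(125,255,255)),('red',(0,190,90),(6,255,255)),('orange',(7,120,60),(20,255,255)),('yellow',(22,60,100),(35,255,255))):
        for a,c,m in blobs(im,lo,hi,8 if nm=='red' else 15):
            p=C[m]; 
            if a>4000: continue
            print(n,nm,a,c,np.median(p,0),p.min(0),p.max(0))
            if nm in('blue','yellow'):
                cnt=np.argwhere(m)[:,::-1].astype(float)
                z=0.008 if nm=='blue' else np.median(p[:,2])
                q=onplane(im,cnt,z)
                r=cv2.minAreaRect((q[:,:2]*1000).astype(np.float32)); print('   rect',r)
    if n=='top':
        for (u,v) in [(193,198),(246,185),(205,195),(190,203),(303,140),(340,149),(228,160),(242,216),(265,210)]: print((u,v),C[v,u])
for n,x0,y0,x1,y1,k in (('top',110,120,410,300,4),('side',150,110,360,360,3)):
    c=ims[n]['pixels'][y0:y1,x0:x1]
    c=c if n=='side' else c[:, :180]
    cv2.imwrite(f'pics/{n}0z.png',cv2.resize(c,None,fx=k if n=='top' else 2.4,fy=k if n=='top' else 2.4,interpolation=cv2.INTER_CUBIC)[:600,:800])
E
```

```text
top blue 267 [330.4419 224.8127] [ 0.4326 -0.2743  0.0077] [ 0.3906 -0.3204 -0.0023] [ 0.4795 -0.244   0.0188]
   rect ((435.26416015625, -281.8553161621094), (61.355472564697266, 82.89411926269531), 74.6724853515625)
top blue 573 [330.1867 268.4834] [ 0.2822 -0.2686  0.0104] [ 0.2169 -0.3417 -0.0052] [ 0.3547 -0.0298  1.5816]
   rect ((281.94769287109375, -275.1017761230469), (84.0920639038086, 113.47909545898438), 41.088050842285156)
top orange 974 [130.499 213.73 ] [0.4862 0.4128 0.0587] [ 0.3547 -0.0298  0.0022] [0.548  0.4869 1.5816]
top orange 55 [332.9091 224.    ] [ 0.434  -0.2797  0.0541] [ 0.3547 -0.2916  0.0411] [ 0.4517 -0.0298  1.5816]
top orange 112 [333.5893 268.7768] [ 0.2831 -0.2744  0.0732] [ 0.2633 -0.2992  0.0504] [ 0.3547 -0.0298  1.5816]
top yellow 198 [245.1818 184.0253] [0.5742 0.0166 0.0754] [ 0.3547 -0.048   0.0615] [0.647  0.0715 1.5816]
   rect ((577.8707885742188, 12.6380615234375), (125.92827606201172, 99.49321746826172), 12.355052947998047)
(193, 198) [0.5313 0.1893 0.0929]
(246, 185) [0.5738 0.0119 0.0684]
(205, 195) [0.5476 0.1559 0.0344]
(190, 203) [
[... 1132 characters left out ...]
479] [ 0.4149 -0.2995  0.0007] [ 0.4643 -0.2207  0.0627]
side orange 20 [117.8 287.6] [ 0.1858 -0.5813  0.3452] [ 0.1776 -0.5881  0.3415] [ 0.192  -0.5769  0.3482]
side orange 38 [128.5 297.5] [ 0.2051 -0.5969  0.3352] [ 0.1179 -0.6235 -0.0004] [ 0.2139 -0.3109  0.3462]
side yellow 81 [171.0617  26.1852] [0.263  1.3166 0.2601] [0.154  1.2787 0.2536] [0.368  1.3685 0.2666]
   rect ((259.9354553222656, 1315.86474609375), (212.53555297851562, 40.52425003051758), 13.54666805267334)
side yellow 26 [248.8846 195.7308] [ 0.5191 -0.0007  0.0738] [ 0.5114 -0.0455  0.0706] [0.5354 0.0496 0.0776]
   rect ((521.7008056640625, -0.644622802734375), (7.7218017578125, 93.96992492675781), 11.555025100708008)
```

View pics/top0z.png

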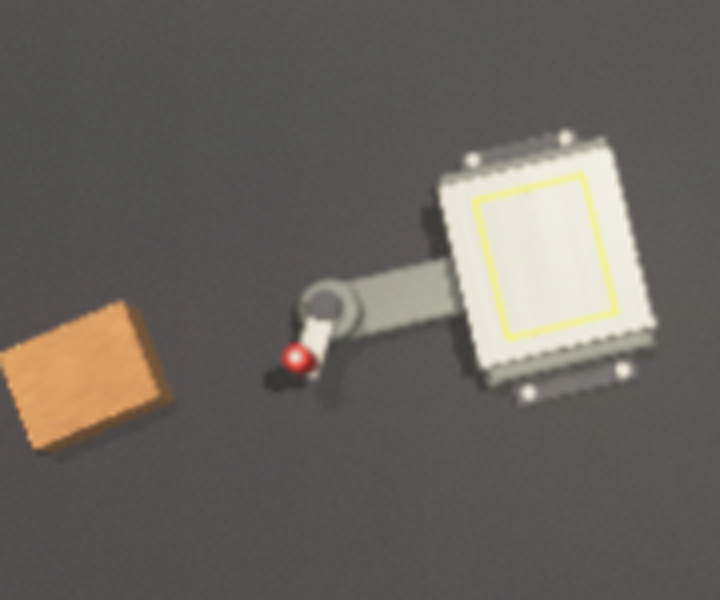

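View pics/side0z.png

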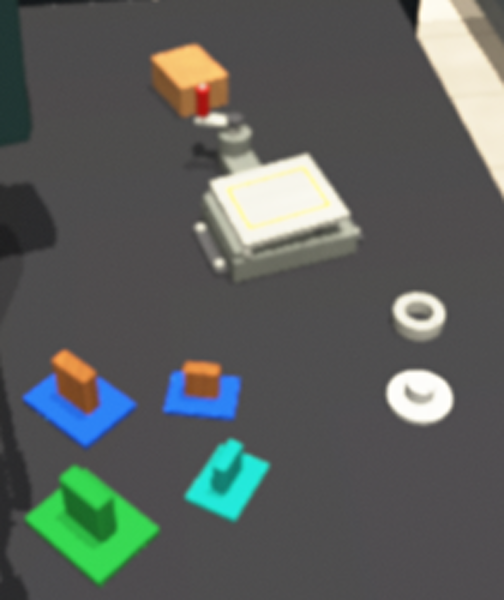

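```bash
cat > st.py <<'E'
from m import *
def stage(im,show=True,win=(200,140,290,230)):
    # plane of top face within region by yellow
    C=cloud(im)
    Y=[b for b in blobs(im,(22,60,100),(35,255,255),10)]
    x0,y0,x1,y1=win
    hsv=cv2.cvtColor(im['pixels'],cv2.COLOR_BGR2HSV)
    m=cv2.inRange(hsv,(22,50,100),(35,255,255)); mm=np.zeros_like(m); mm[y0:y1,x0:x1]=m[y0:y1,x0:x1]
    pts=np.argwhere(mm)[:,::-1]
    hull=cv2.convexHull(pts.astype(np.int32)); fill=np.zeros_like(m); cv2.fillConvexPoly(fill,hull,255)
    P=C[(fill>0)&(im['depth']>0)]
    for _ in range(5):
        A=np.c_[P[:,:2],np.ones(len(P))]; s=np.linalg.lstsq(A,P[:,2],rcond=None)[0]; r=P[:,2]-A@s; P=P[np.abs(r)<max(2.5*r.std(),.002)]
    n=np.array([-s[0],-s[1],1]);n/=np.linalg.norm(n)
    # border pixels onto plane
    c,d=rays(im,pts); t=(s[2]+s[0]*c[0]+s[1]*c[1]-c[2])/(d[:,2]-s[0]*d[:,0]-s[1]*d[:,1]); Q=c+t[:,None]*d
    g=np.array([s[0],s[1]]); up=np.array([1.,0,0]); 
    ex=up-n*(up@n);ex/=np.linalg.norm(ex);ey=np.cross(n,ex)
    q=np.c_[Q@ex,Q@ey]
    r=cv2.minAreaRect((q*1000).astype(np.float32))
    ctr=r[0][0]/1000*ex+r[0][1]/1000*ey; ctr=ctr+n*((s[2]+s[0]*ctr[0]+s[1]*ctr[1]-ctr[2])*n[2])
    a=r[2]; a=(a+45)%90-45
    X=np.cos(np.radians(a))*ex+np.sin(np.radians(a))*ey
    return dict(n=n,tilt=np.degrees(np.arccos(n[2])),gdir=np.degrees(np.arctan2(s[1],s[0])),ctr=ctr,rect=r,X=X,yaw=np.degrees(np.arctan2(X[1],X[0])),res=r and float(np.std(P@n)),N=len(P))
E
python3 - <<'E'
from st import *
import pickle
np.set_printoptions(precision=4,suppress=True)
ims=pickle.load(open('i0.pkl','rb'))
print(stage(ims['top'])); print(stage(ims['side'],win=(220,170,310,225)))
for n,(x0,y0,x1,y1) in (('top',(175,195,200,220)),('side',(225,140,245,165))):
    im=ims[n]; hsv=cv2.cvtColor(im['pixels'],cv2.COLOR_BGR2HSV)
    w=hsv[y0:y1,x0:x1].astype(int); b=((w[...,0]<8)|(w[...,0]>172))&(w[...,1]>110)&(w[...,2]>60)
    p=np.argwhere(b)+[y0,x0]; print(n,len(p),p.mean(0)[::-1],p.min(0)[::-1],p.max(0)[::-1])
    C=cloud(im)[p[:,0],p[:,1]]; print(np.median(C,0),C.min(0),C.max(0))
    u,v=p.mean(0)[::-1]
    print('plane',onplane(im,[(u,v)],.147 if n=='top' else .121))
E
```

```text
{'n': array([-0.0713, -0.0131,  0.9974]), 'tilt': np.float64(4.15665076843377), 'gdir': np.float64(10.385157584375413), 'ctr': array([0.5778, 0.0128, 0.0749]), 'rect': ((581.644775390625, 13.798065185546875), (126.49824523925781, 99.91253662109375), 12.531078338623047), 'X': array([0.9737, 0.216 , 0.0724]), 'yaw': np.float64(12.509871197268264), 'res': 0.003171190949483342, 'N': 1136}
{'n': array([-0.0681, -0.0061,  0.9977]), 'tilt': np.float64(3.923211521949091), 'gdir': np.float64(5.127216735529897), 'ctr': array([0.5786, 0.0106, 0.0782]), 'rect': ((582.6099853515625, 11.122081756591797), (127.44059753417969, 99.52400207519531), 12.97641372680664), 'X': array([0.9722, 0.2241, 0.0678]), 'yaw': np.float64(12.98261400500458), 'res': 0.001963585601469867, 'N': 684}
top 42 [184.2857 209.381 ] [180 205] [188 213]
[0.4908 0.2108 0.1378] [ 0.3547 -0.0298 -0.0024] [0.5183 0.2494 1.5816]
plane [[0.4888 0.2099 0.147 ]]
side 64 [233.9688 152.0469] [231 146] [237 158]
[0.4922 0.2053 0.1233] [0.481  0.1987 0.0051] [0.5191 0.3617 0.1491]
plane [[0.4924 0.2078 0.121 ]]
```

>>> {"api": "play_rows", "payload": {
  "deltas": "1 0 0 -0.05 0 0 0.77; 1 0 0 -0.05 0 0 0.77; 1 0 0 -0.05 0 0 0.77; 1 0 0 -0.05 0 0 0.77; 1 0 0 0 0 0 0",
  "grip_force": 30
}}

```text
t: 0.65
position: [0.1818, -0.5723, 0.2534]
eef_rot: [1.0, -0.0, 0.0, 0.001]
ft_force: [-0.6, 0.5, -0.7]
grip_width: 0.0877
```

>>> {"api": "play_rows", "payload": {
  "deltas": "1 0.2 -0.2 0 0 0 0; 1 0.2 -0.2 0 0 0 0; 1 0.2 -0.2 0 0 0 0; 1 0.2 -0.2 0 0 0 0; 1 0.2 -0.2 0 0 0 0"
}}

```text
t: 1.15
position: [0.3325, -0.4202, 0.2521]
eef_rot: [1.0, 0.001, -0.0, -0.0]
ft_force: [0.6, -0.3, -0.1]
grip_width: 0.0877
```

>>> {"api": "play_rows", "payload": {
  "deltas": "1 0.2 -0.2 0 0 0 0; 1 0.2 -0.2 0 0 0 0; 1 0.2 -0.2 0 0 0 0; 1 0.2 -0.2 0 0 0 0; 1 0.2 -0.2 0 0 0 0"
}}

```text
t: 1.65
position: [0.4826, -0.2703, 0.2521]
eef_rot: [1.0, 0.001, -0.0, -0.0]
ft_force: [-0.5, -0.9, 1.0]
grip_width: 0.0878
```

>>> {"api": "play_rows", "payload": {
  "deltas": "1 0 -0.3 0 0 0 0; 1 0 -0.3 0 0 0 0; 1 0 -0.3 0 0 0 0; 1 0 -0.3 0 0 0 0; 1 0 -0.3 0 0 0 0"
}}

```text
t: 2.15
position: [0.4813, -0.045, 0.2522]
eef_rot: [1.0, 0.001, -0.0, -0.0]
ft_force: [1.0, 0.2, 0.6]
grip_width: 0.0878
```

>>> {"api": "play_rows", "payload": {
  "deltas": "1 0 -0.3 0 0 0 0; 1 0 -0.3 0 0 0 0; 1 0 -0.3 0 0 0 0; 1 0 -0.3 0 0 0 0; 1 0 0 0 0 0 0"
}}

```text
t: 2.65
position: [0.4811, 0.1378, 0.2523]
eef_rot: [1.0, 0.004, -0.0, -0.001]
ft_force: [-0.6, -0.6, 0.3]
grip_width: 0.0879
```

Now a wrist picture from here, for a refined knob and column position.

Run:
```python
from h import *
import pickle
ims={n:get_image(n) for n in('wrist','top','side')}
pickle.dump(ims,open('i1.pkl','wb'))
a=ims['wrist']['pixels']; cv2.imwrite('pics/w1.png',a); print(status.get_state()['position'])
print(rays(ims['wrist'],[[256,192]]))
```

```text
[0.48153482 0.1327757  0.25223103]
(array([0.56535825, 0.13918449, 0.41479064]), array([[-0.29912416,  0.00871504, -0.95422968]]))
```

View pics/w1.png

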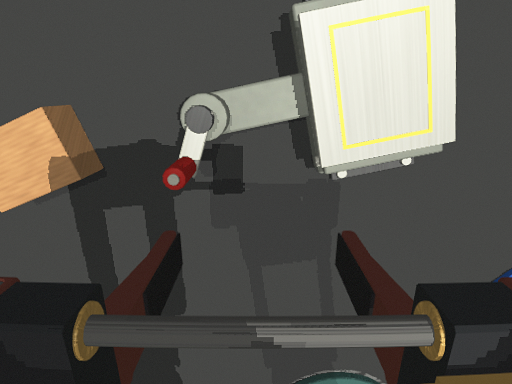

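The wrist view shows the knob top at (174,180), the column cap at (199,119), and the yellow border with corners at about (330,27), (429,8), (431,131) and (345,147).

Run:
```python
from st import *
import pickle
np.set_printoptions(precision=4,suppress=True)
ims=pickle.load(open('i1.pkl','rb'))
im=ims['wrist'];C=cloud(im)
print(stage(im,win=(310,0,450,170)))
print('knobtop depth',C[180,174],'ray at .147',onplane(im,[(174,180)],.147))
print('cap',C[119,199],onplane(im,[(199,119)],C[119,199][2]))
hsv=cv2.cvtColor(im['pixels'],cv2.COLOR_BGR2HSV)
w=hsv[150:195,160:200].astype(int); b=((w[...,0]<8)|(w[...,0]>172))&(w[...,1]>110)
p=np.argwhere(b)+[150,160]; P=C[p[:,0],p[:,1]]; t=P[P[:,2]>.135]; print('red top',len(t),t.mean(0),P[:,2].max())
# two-view triangulation of knob top centre wrist/top
print('tri',tri([ims['wrist'],ims['top']],[(174,180),(184,208.7)]))
print('side mid', tri([ims['wrist'],ims['side']],[(178.5,172),(234,152)]))
```

```text
{'n': array([-0.0716, -0.0163,  0.9973]), 'tilt': np.float64(4.213754834761294), 'gdir': np.float64(12.817865904243648), 'ctr': array([0.5778, 0.0134, 0.0759]), 'rect': ((581.786376953125, 14.63394546508789), (124.890869140625, 98.97862243652344), 12.161431312561035), 'X': array([0.975 , 0.2095, 0.0735]), 'yaw': np.float64(12.1259710168474), 'res': 0.0007515483621883433, 'N': 12275}
knobtop depth [0.4915 0.2137 0.1455] ray at .147 [[0.4919 0.2133 0.147 ]]
cap [0.54   0.1986 0.0943] [[0.54   0.1986 0.0943]]
red top 380 [0.4944 0.2125 0.1462] 0.4147906423764185
tri [0.4915 0.2122 0.1465]
side mid [0.4924 0.2166 0.116 ]
```

>>> {"api": "play_rows", "payload": {
  "deltas": "1 0.035 -0.2 0 0 0 0; 1 0.035 -0.2 0 0 0 0; 1 0 -0.133 0 0 0 0; 1 0 0 0 0 0 0; 1 0 0 0.2 0 0 0"
}}

```text
t: 3.3
position: [0.4957, 0.2124, 0.2256]
eef_rot: [1.0, -0.0, 0.004, -0.001]
ft_force: [0.8, 0.9, -0.0]
grip_width: 0.0879
```

Run:
```python
from workcell import status
s=status.get_state();print(s['position'],s['eef_rot'],s['ft_force'],s['joint_pos'])
```

```text
[0.49573834 0.21236556 0.2255527 ] [ 9.99992910e-01 -1.84758465e-04  3.70062813e-03 -6.71754327e-04] [ 0.78583122  0.86305424 -0.02034155] [ 2.77149635e-01  2.64984787e-01  1.64314128e+00 -7.80156521e-04
  1.22598037e+00  1.84857644e+00]
```

>>> {"api": "play_rows", "payload": {
  "deltas": "1 0 0 0.2 0 0 0; 1 0 0 0.2 0 0 0; 1 0 0 0.2 0 0 0; 1 0 0 0.13 0 0 0; 1 0 0 0 0 0 0"
}}

```text
t: 3.8
position: [0.4903, 0.2102, 0.1106]
eef_rot: [1.0, -0.001, -0.003, 0.001]
ft_force: [-0.4, -0.9, -0.0]
grip_width: 0.0879
```

>>> {"api": "play_rows", "payload": {
  "deltas": "-0.4 0 0 0 0 0 0; -0.4 0 0 0 0 0 0"
}}

```text
t: 4.0
position: [0.4936, 0.2125, 0.1145]
eef_rot: [1.0, -0.001, 0.001, -0.0]
ft_force: [0.3, 0.5, -0.2]
grip_width: 0.0753
```

>>> {"api": "play_rows", "payload": {
  "deltas": "-1 0 0 0 0 0 0; -1 0 0 0 0 0 0; -1 0 0 0 0 0 0; -1 0 0 0 0 0 0; -1 0 0 0 0 0 0",
  "grip_force": 25
}}

```text
t: 4.5
position: [0.4924, 0.2132, 0.1133]
eef_rot: [1.0, 0.0, 0.0, -0.0]
ft_force: [-0.1, -0.4, 0.2]
grip_width: 0.0354
```

>>> {"api": "play_rows", "payload": {
  "deltas": "-1 0 0 0 0 0 0; -1 0 0 0 0 0 0; -1 0 0 0 0 0 0"
}}

```text
t: 4.8
position: [0.4924, 0.2132, 0.1132]
eef_rot: [1.0, -0.0, -0.0, -0.0]
ft_force: [-0.2, -0.1, 0.3]
grip_width: 0.0219
```

Run:
```python
import numpy as np
a=np.radians(163.2-20*np.arange(19)); p=.0498*np.c_[np.cos(a),np.sin(a)]; d=np.diff(p,axis=0)/.15
for i,(x,y) in enumerate(d): print(i+1,f"-1 {x:.3f} {-y:.3f} 0 0 0 0;", p[i+1]+[.5395,.199])
```

```text
1 -1 0.052 -0.103 0 0 0 0; [0.49962358 0.22883138]
2 -1 0.084 -0.079 0 0 0 0; [0.51223135 0.24067086]
3 -1 0.106 -0.045 0 0 0 0; [0.52812813 0.24748423]
4 -1 0.115 -0.006 0 0 0 0; [0.54539652 0.24844968]
5 -1 0.110 0.033 0 0 0 0; [0.5619537  0.24345077]
6 -1 0.092 0.069 0 0 0 0; [0.57580264 0.23309045]
7 -1 0.063 0.096 0 0 0 0; [0.58527294 0.21861831]
8 -1 0.026 0.112 0 0 0 0; [0.58922235 0.20177991]
9 -1 -0.014 0.114 0 0 0 0; [0.58717451 0.18460622]
10 -1 -0.052 0.103 0 0 0 0; [0.57937642 0.16916862]
11 -1 -0.084 0.079 0 0 0 0; [0.56676865 0.15732914]
12 -1 -0.106 0.045 0 0 0 0; [0.55087187 0.15051577]
13 -1 -0.115 0.006 0 0 0 0; [0.53360348 0.14955032]
14 -1 -0.110 -0.033 0 0 0 0; [0.5170463  0.15454923]
15 -1 -0.092 -0.069 0 0 0 0; [0.50319736 0.16490955]
16 -1 -0.063 -0.096 0 0 0 0; [0.49372706 0.17938169]
17 -1 -0.026 -0.112 0 0 0 0; [0.48977765 0.19622009]
18 -1 0.014 -0.114 0 0 0 0; [0.49182549 0.21339378]
```

>>> {"api": "play_rows", "payload": {
  "deltas": "-1 0.052 -0.103 0 0 0 0; -1 0.084 -0.079 0 0 0 0; -1 0.106 -0.045 0 0 0 0"
}}

```text
t: 5.1
position: [0.5286, 0.2471, 0.1131]
eef_rot: [1.0, 0.001, -0.001, 0.001]
ft_force: [0.6, -10.3, 1.3]
grip_width: 0.0213
```

Run:
```python
from workcell import status
s=status.get_state();print(s['position'],s['eef_rot'],s['ft_force'],s['joint_pos'])
```

```text
[0.52863906 0.2471092  0.11306956] [ 9.99999108e-01  5.27069060e-04 -5.16259168e-04  1.11360207e-03] [  0.61904767 -10.32840065   1.28086848] [ 0.32009537  0.45415325  1.66327821 -0.00209328  1.02584211  1.89092418]
```

>>> {"api": "play_rows", "payload": {
  "deltas": "-1 0.115 0.000 0 0 0 0; -1 0.110 0.033 0 0 0 0; -1 0.092 0.069 0 0 0 0"
}}

```text
t: 5.4
position: [0.5764, 0.2326, 0.1131]
eef_rot: [1.0, 0.0, -0.001, -0.0]
ft_force: [-5.1, -1.3, 4.7]
grip_width: 0.0216
```

>>> {"api": "play_rows", "payload": {
  "deltas": "-1 0.063 0.096 0 0 0 0; -1 0.026 0.112 0 0 0 0; -1 -0.014 0.114 0 0 0 0"
}}

```text
t: 5.7
position: [0.5878, 0.1826, 0.1131]
eef_rot: [1.0, -0.0, 0.0, -0.001]
ft_force: [-4.8, 4.2, 3.4]
grip_width: 0.0218
```

>>> {"api": "play_rows", "payload": {
  "deltas": "-1 -0.052 0.103 0 0 0 0; -1 -0.084 0.079 0 0 0 0; -1 -0.106 0.045 0 0 0 0"
}}

```text
t: 6.0
position: [0.5508, 0.1488, 0.1132]
eef_rot: [1.0, -0.001, 0.001, -0.001]
ft_force: [0.2, 11.4, -3.7]
grip_width: 0.0214
```

>>> {"api": "play_rows", "payload": {
  "deltas": "-1 -0.115 0.002 0 0 0 0; -1 -0.110 -0.035 0 0 0 0; -1 -0.090 -0.069 0 0 0 0"
}}

```text
t: 6.3
position: [0.5037, 0.1634, 0.1133]
eef_rot: [1.0, -0.001, 0.001, 0.0]
ft_force: [5.5, 2.7, -6.5]
grip_width: 0.0218
```

>>> {"api": "play_rows", "payload": {
  "deltas": "-1 -0.063 -0.096 0 0 0 0; -1 -0.026 -0.112 0 0 0 0; -1 0.014 -0.113 0 0 0 0"
}}

```text
t: 6.6
position: [0.4919, 0.2124, 0.1132]
eef_rot: [1.0, 0.0, 0.0, 0.001]
ft_force: [5.9, -4.0, -4.4]
grip_width: 0.0216
```

Run:
```python
from st import *
np.set_printoptions(precision=4,suppress=True)
im=get_image('wrist'); cv2.imwrite('pics/w2.png',im['pixels'])
s=stage(im,win=(310,0,460,200)); print(s)
s=stage(get_image('top'));print(s)
```

```text
Traceback (most recent call last):
  File "st.py", line 10, in stage
    hull=cv2.convexHull(pts.astype(np.int32)); fill=np.zeros_like(m); cv2.fillConvexPoly(fill,hull,255)
                                                                      ~~~~~~~~~~~~~~~~~~^^^^^^^^^^^^^^^
cv2.error: OpenCV(4.12.0) /io/opencv/modules/imgproc/src/drawing.cpp:2404: error: (-215:Assertion failed) points.checkVector(2, CV_32S) >= 0 in function 'fillConvexPoly'
```

View pics/w2.png

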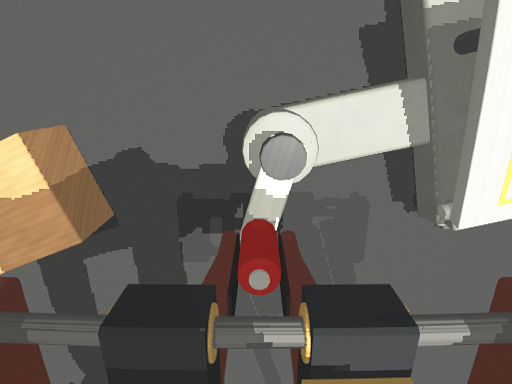

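The wrist view shows the knob pinched at (260,260) near its start angle, with the stage (right edge) raised. Next is the second turn plus 20°.

>>> {"api": "play_rows", "payload": {
  "deltas": "-1 0.052 -0.102 0 0 0 0; -1 0.084 -0.076 0 0 0 0; -1 0.106 -0.042 0 0 0 0"
}}

```text
t: 6.95
position: [0.5286, 0.2469, 0.1131]
eef_rot: [1.0, 0.0, -0.001, 0.0]
ft_force: [-1.6, -5.4, 1.6]
grip_width: 0.0214
```

>>> {"api": "play_rows", "payload": {
  "deltas": "-1 0.115 -0.004 0 0 0 0; -1 0.110 0.033 0 0 0 0; -1 0.090 0.069 0 0 0 0"
}}

```text
t: 7.25
position: [0.5768, 0.2322, 0.1131]
eef_rot: [1.0, 0.0, -0.001, -0.0]
ft_force: [-4.4, -0.4, 2.8]
grip_width: 0.0213
```

>>> {"api": "play_rows", "payload": {
  "deltas": "-1 0.061 0.096 0 0 0 0; -1 0.026 0.111 0 0 0 0; -1 -0.014 0.111 0 0 0 0"
}}

```text
t: 7.55
position: [0.5877, 0.1823, 0.1131]
eef_rot: [1.0, -0.0, 0.0, -0.0]
ft_force: [-3.9, 4.6, 1.5]
grip_width: 0.0216
```

>>> {"api": "play_rows", "payload": {
  "deltas": "-1 -0.052 0.102 0 0 0 0; -1 -0.084 0.077 0 0 0 0; -1 -0.106 0.042 0 0 0 0"
}}

```text
t: 7.85
position: [0.5506, 0.149, 0.1132]
eef_rot: [1.0, -0.001, 0.001, -0.0]
ft_force: [0.5, 7.4, -3.5]
grip_width: 0.0215
```

>>> {"api": "play_rows", "payload": {
  "deltas": "-1 -0.115 0.004 0 0 0 0; -1 -0.110 -0.033 0 0 0 0; -1 -0.089 -0.069 0 0 0 0"
}}

```text
t: 8.15
position: [0.5034, 0.1637, 0.1133]
eef_rot: [1.0, -0.001, 0.001, 0.0]
ft_force: [5.6, 3.4, -7.4]
grip_width: 0.0215
```

>>> {"api": "play_rows", "payload": {
  "deltas": "-1 -0.060 -0.096 0 0 0 0; -1 -0.025 -0.111 0 0 0 0; -1 0.014 -0.111 0 0 0 0"
}}

```text
t: 8.45
position: [0.4918, 0.212, 0.1132]
eef_rot: [1.0, 0.0, -0.0, 0.001]
ft_force: [3.8, -3.7, -3.6]
grip_width: 0.0218
```

>>> {"api": "play_rows", "payload": {
  "deltas": "-1 0.052 -0.103 0 0 0 0; -1 0 0 0 0 0 0; -1 0 0 0 0 0 0"
}}

```text
t: 8.75
position: [0.5011, 0.2293, 0.1132]
eef_rot: [1.0, 0.0, -0.0, -0.001]
ft_force: [-1.9, 3.5, 2.1]
grip_width: 0.0213
```

>>> {"api": "play_rows", "payload": {
  "deltas": "0.5 0 0 0 0 0 0; 0.5 0 0 0 0 0 0; 0.5 0 0 0 0 0 0; 0.5 0 0 0 0 0 0; 0.5 0 0 -0.1 0 0 0"
}}

```text
t: 9.25
position: [0.4995, 0.2274, 0.1268]
eef_rot: [1.0, -0.0, -0.002, 0.001]
ft_force: [-0.7, 0.0, 0.1]
grip_width: 0.0582
```

>>> {"api": "play_rows", "payload": {
  "deltas": "0.5 0 0 -0.2 0 0 0; 0.5 0 0 -0.2 0 0 0; 0.5 0 0 -0.3 0 0 0; 0.5 0 0 -0.3 0 0 0; 0.5 0 0 0 0 0 0"
}}

```text
t: 9.75
position: [0.5048, 0.2293, 0.2849]
eef_rot: [1.0, -0.0, 0.006, -0.002]
ft_force: [1.0, -0.5, -0.1]
grip_width: 0.0661
```

Run:
```python
from st import *
import pickle
np.set_printoptions(precision=4,suppress=True)
ims={n:get_image(n) for n in('wrist','top','side')}
pickle.dump(ims,open('i2.pkl','wb'))
print(status.get_state()['position'])
for n in ims: cv2.imwrite(f'pics/{n}3.png',ims[n]['pixels'])
```

```text
[0.5006 0.228  0.2779]
```

View pics/wrist3.png

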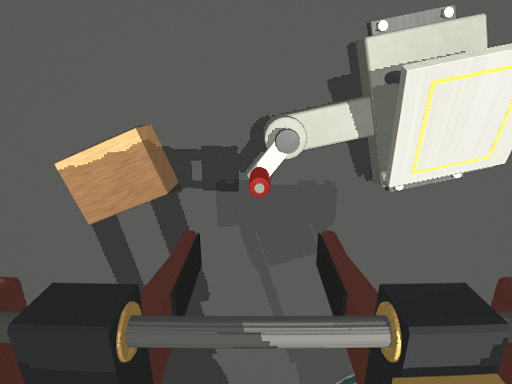

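View pics/side3.png

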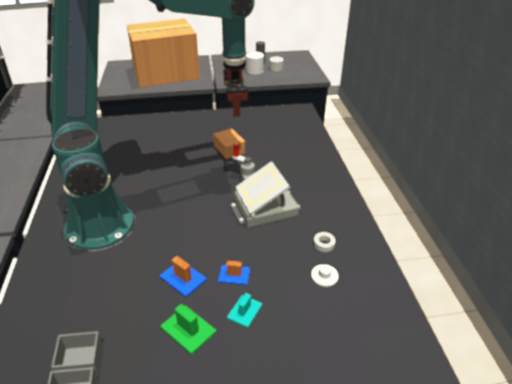

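The wrist view shows the knob at (260,187), about 20° past its start angle, and the stage steeply tilted. Next I go over the stage for a straight view, then on to the plate.

>>> {"api": "play_rows", "payload": {
  "deltas": "1 -0.05 0.3 0 0 0 0; 1 -0.05 0.3 0 0 0 0; 1 -0.05 0.3 0 0 0 0; 1 -0.05 0.3 0 0 0 0; 1 -0.05 0.3 0 0 0 0"
}}

```text
t: 10.4
position: [0.4615, 0.0018, 0.2762]
eef_rot: [1.0, 0.0, -0.002, -0.0]
ft_force: [1.1, -0.4, -0.2]
grip_width: 0.0876
```

>>> {"api": "play_rows", "payload": {
  "deltas": "1 -0.05 0 -0.1 0 0 0; 1 -0.05 0 -0.1 0 0 0; 1 0 0 0 0 0 0; 1 0 0 0 0 0 0"
}}

```text
t: 10.8
position: [0.4479, 0.0033, 0.3068]
eef_rot: [1.0, -0.0, -0.001, -0.0]
ft_force: [-0.2, -0.6, -0.4]
grip_width: 0.0879
```

Run:
```python
from st import *
import pickle
np.set_printoptions(precision=4,suppress=True)
ims={n:get_image(n) for n in('wrist','top','side')}
pickle.dump(ims,open('i3.pkl','wb'))
print(status.get_state()['position'])
cv2.imwrite('pics/w4.png',ims['wrist']['pixels'])
hsv=cv2.cvtColor(ims['wrist']['pixels'],cv2.COLOR_BGR2HSV); m=cv2.inRange(hsv,(22,50,100),(35,255,255)); p=np.argwhere(m); print(len(p),p.min(0),p.max(0))
s=stage(ims['wrist'],win=(0,0,512,260)); print(s)
im=ims['wrist']; C=cloud(im)
for a,c,mm in blobs(im,(105,150,60),(125,255,255),200): print('blue',a,c,np.median(C[mm],0))
```

```text
[0.448  0.0037 0.3068]
1595 [  0 190] [121 304]
{'n': array([-0.4906, -0.1063,  0.8649]), 'tilt': np.float64(30.128552955672184), 'gdir': np.float64(12.224095171956865), 'ctr': array([0.5608, 0.0096, 0.1057]), 'rect': ((539.58447265625, 22.459209442138672), (125.0514144897461, 99.0925521850586), 14.067553520202637), 'X': array([0.8453, 0.1832, 0.5019]), 'yaw': np.float64(12.229839189863398), 'res': 0.0007135329799914524, 'N': 10360}
blue 1672 [444.8218 157.8074] [ 0.4462 -0.2691  0.0083]
blue 2313 [424.9905 247.2071] [ 0.2982 -0.2604  0.011 ]
```

View pics/w4.png

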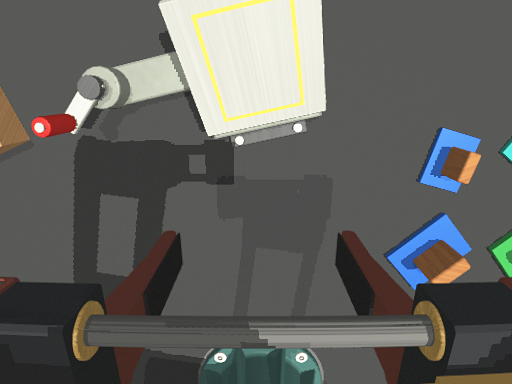

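The wrist view shows the whole border apart from its topmost corner. The tilt is 30.1°, up 25.9° (2.06 turns), and the face centre matches the geometry to 1 mm. Now to the small blue plate at (450,160).

>>> {"api": "play_rows", "payload": {
  "deltas": "1 -0.02 0.31 0.07 0 0 0; 1 -0.02 0.31 0.07 0 0 0; 1 -0.02 0.31 0.07 0 0 0; 1 -0.02 0.31 0.07 0 0 0; 1 0 0.31 0.07 0 0 0"
}}

```text
t: 11.45
position: [0.4358, -0.2305, 0.2544]
eef_rot: [1.0, 0.0, -0.0, -0.0]
ft_force: [1.2, 0.7, 0.5]
grip_width: 0.0879
```

>>> {"api": "play_rows", "payload": {
  "deltas": "1 0 0.31 0.07 0 0 0; 1 0 0 0 0 0 0; 1 0 0 0 0 0 0; 1 0 0 0 0 0 0"
}}

```text
t: 11.85
position: [0.4363, -0.2744, 0.2447]
eef_rot: [1.0, 0.0, -0.0, -0.001]
ft_force: [0.3, -0.3, -0.6]
grip_width: 0.0877
```

Run:
```python
from st import *
import pickle
np.set_printoptions(precision=4,suppress=True)
im=get_image('wrist'); i3=pickle.load(open('i3.pkl','rb'))
pickle.dump(im,open('i4.pkl','wb'))
s=status.get_state();print(s['position'],s['eef_rot'])
cv2.imwrite('pics/w5.png',im['pixels']); C=cloud(im)
for nm,lo,hi in (('blue',(105,120,50),(125,255,255)),('wood',(6,100,50),(20,255,255))):
  for a,c,mm in blobs(im,lo,hi,300):
    P=C[mm]; P=P[(P[:,2]<.2)];print(nm,a,c,np.median(P,0),np.percentile(P[:,2],[2,98]))
    for z in ((.008,) if nm=='blue' else (.056,)):
        sel=mm&(np.abs(C[...,2]-z)<.006)
        q=C[sel]; print('  z',np.median(q[:,2]),cv2.minAreaRect((q[:,:2]*1000).astype(np.float32)),len(q))
```

```text
[ 0.4364 -0.2742  0.245 ] [ 1.      0.0006 -0.0002 -0.0005]
blue 983 [253.7894 173.7792] [ 0.4184 -0.2643  0.0086] [0.007  0.0104]
  z 0.008648946160868864 ((424.2872619628906, -278.57666015625), (64.09870147705078, 62.30958557128906), 74.61097717285156) 971
blue 2515 [264.2887 255.0024] [ 0.3037 -0.2842  0.0112] [0.0018 0.0128]
  z 0.011171897547157139 ((282.02935791015625, -273.1988830566406), (85.89353942871094, 120.36223602294922), 41.206329345703125) 2441
wood 611 [265.7774 166.8282] [ 0.4386 -0.2811  0.0562] [0.0216 0.0579]
  z 0.056371862278195184 ((437.0179748535156, -281.5603332519531), (17.266847610473633, 42.26537322998047), 74.97425842285156) 501
wood 1639 [260.2874 282.8548] [ 0.2926 -0.2747  0.0678] [0.0197 0.0761]
  z 0.05617081897074086 ((294.30670166015625, -271.4414978027344), (17.79662322998047, 57.184165954589844), 22.861713409423828) 206
  return _methods._mean(a, axis=axis, dtype=dtype,
  ret = um.true_divide(
Traceback (most recent call last):
IndexError: index -1 is out of bounds for axis 0 with size 0
```

View pics/w5.png

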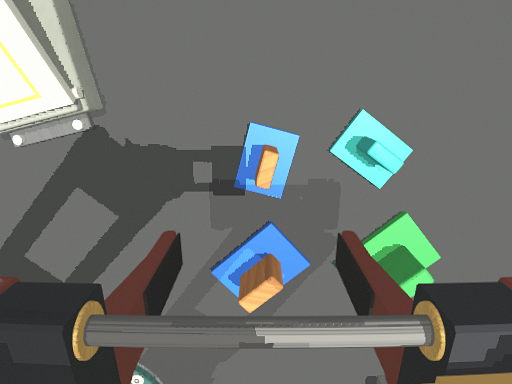

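>>> {"api": "play_rows", "payload": {
  "deltas": "0.2 0.004 0.048 0 0 0 0; 0.2 0 0 0.1 0 0 0.87; 0.2 0 0 0.1 0 0 0.87; 0.2 0 0 0.1 0 0 0.87; 0.2 0 0 0.25 0 0 0"
}}

```text
t: 12.4
position: [0.4396, -0.2843, 0.1649]
eef_rot: [0.991, -0.131, 0.003, 0.002]
ft_force: [0.6, -0.1, -0.7]
grip_width: 0.0538
```

>>> {"api": "play_rows", "payload": {
  "deltas": "0.2 0 0 0.25 0 0 0; 0.2 0 0 0.1 0 0 0; 0.2 0 0 0.1 0 0 0; 0.2 0 0 0 0 0 0; 0.2 0 0 0 0 0 0"
}}

```text
t: 12.9
position: [0.4374, -0.2827, 0.0956]
eef_rot: [0.992, -0.13, 0.0, 0.0]
ft_force: [0.4, -0.4, -0.4]
grip_width: 0.0523
```

Run:
```python
from st import *
np.set_printoptions(precision=4,suppress=True)
s=status.get_state();p=s['position'];r=R.from_quat(s['eef_rot']);print(p,r.as_matrix()[:,0], s['grip_width'])
g=np.array([.437,-.2816,0]); print('tool xy to grip',r.inv().apply(g-p)[:2])
cv2.imwrite('pics/w6.png',get_image('wrist')['pixels'])
```

```text
[ 0.4374 -0.2827  0.0956] [ 0.9663 -0.2573  0.0003] 0.05234081222105965
tool xy to grip [-0.0007 -0.001 ]
```

View pics/w6.png

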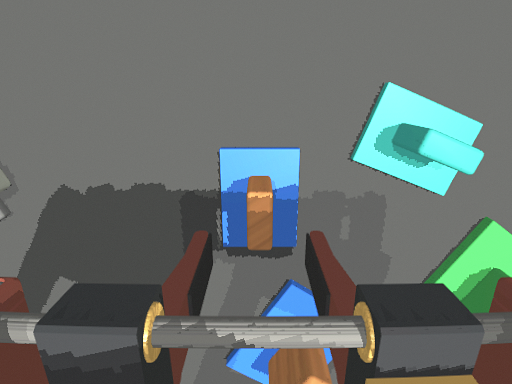

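The grip sits midway between the fingers and square to them. Now down and grasp.

>>> {"api": "play_rows", "payload": {
  "deltas": "0.2 -0.005 -0.007 0.2 0 0 0; 0.2 0 0 0.2 0 0 0; 0.2 0 0 0.1 0 0 0; 0.2 0 0 0 0 0 0; 0.2 0 0 0 0 0 0"
}}

```text
t: 13.45
position: [0.4372, -0.2822, 0.0211]
eef_rot: [0.991, -0.13, 0.001, 0.0]
ft_force: [-0.3, -0.6, 0.4]
grip_width: 0.0526
```

>>> {"api": "play_rows", "payload": {
  "deltas": "-1 0 0 0 0 0 0; -1 0 0 0 0 0 0; -1 0 0 0 0 0 0; -1 0 0 0 0 0 0; -1 0 0 0 0 0 0",
  "grip_force": 50
}}

```text
t: 13.95
position: [0.4367, -0.2821, 0.0205]
eef_rot: [0.991, -0.13, 0.0, 0.0]
ft_force: [-0.7, -0.8, 2.9]
grip_width: 0.018
```

>>> {"api": "play_rows", "payload": {
  "deltas": "-1 0 0 0 0 0 0; -1 0 0 0 0 0 0; -1 0 0 0 0 0 0; -1 0 0 0 0 0 0; -1 0 0 0 0 0 0"
}}

```text
t: 14.45
position: [0.4367, -0.2821, 0.0205]
eef_rot: [0.991, -0.13, 0.0, 0.0]
ft_force: [-1.5, -1.5, 5.6]
grip_width: 0.0174
```

>>> {"api": "play_rows", "payload": {
  "deltas": "-1 0 0 -0.1 0 0 0; -1 0 0 -0.2 0 0 0; -1 0 0 -0.25 0 0 0; -1 0 0 -0.25 0 0 0; -1 0 0 -0.25 0 0 0"
}}

```text
t: 14.95
position: [0.4357, -0.2808, 0.1782]
eef_rot: [0.991, -0.13, -0.001, -0.001]
ft_force: [0.9, -1.4, -3.1]
grip_width: 0.0178
```

>>> {"api": "play_rows", "payload": {
  "deltas": "-1 0 0 -0.25 0 0 0; -1 0 0 -0.1 0 0 0; -1 0 0 0 0 0 0; -1 0 0 0 0 0 0"
}}

```text
t: 15.35
position: [0.4358, -0.281, 0.229]
eef_rot: [0.991, -0.13, -0.001, -0.001]
ft_force: [-1.0, -0.4, -4.1]
grip_width: 0.0179
```

Run:
```python
from st import *
np.set_printoptions(precision=4,suppress=True)
s=status.get_state();print(s['position'],s['ft_force'],s['grip_width'],s['joint_pos'])
for n in ('wrist','side'): cv2.imwrite(f'pics/{n}7.png',get_image(n)['pixels'])
```

```text
[ 0.4358 -0.281   0.229 ] [-1.0362 -0.4478 -4.0762] 0.017885193691795184 [-0.7061  0.2366  1.6738  0.0002  1.2332  1.1258]
```

View pics/wrist7.png

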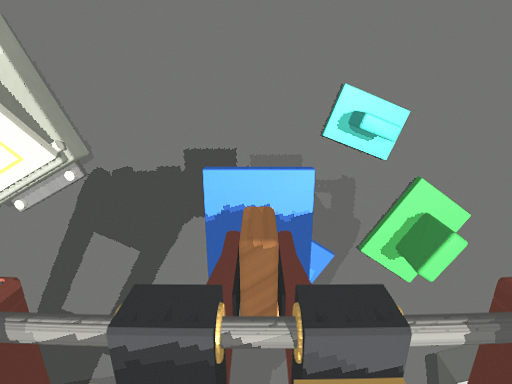

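View pics/side7.png

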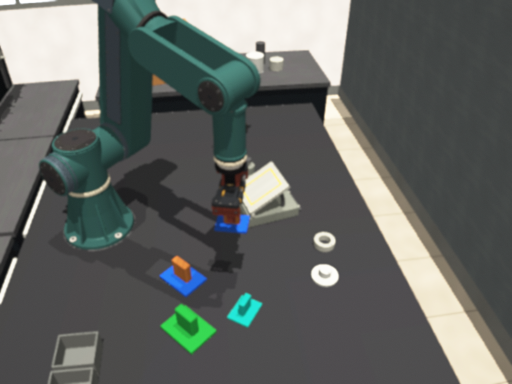

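```bash
cat > goal.py <<'E'
from st import *
np.set_printoptions(precision=4,suppress=True)
n=np.array([-.4906,-.1063,.8649]);n/=np.linalg.norm(n)
X=np.array([.8453,.1832,.5019]);X-=n*(X@n);X/=np.linalg.norm(X)
ctr=np.array([.5607,.0097,.1055])
G=np.c_[X,np.cross(-n,X),-n]
def rep(off):
    s=status.get_state();r=R.from_quat(s['eef_rot']);p=s['position']
    rv=(r.inv()*R.from_matrix(G)).as_rotvec()
    t=ctr+n*(.0205+off)
    print('pos',p,'target',t,'tool shift/.15',r.inv().apply(t-p)/.15,'in goal frame mm',G.T@(t-p)*1000,'rotvec/.1',rv/.1, 'F',s['ft_force'],'F.n',s['ft_force']@n,'T',s['ft_torque'],s['grip_width'])
    return r,p,t
E
python3 - <<'E'
from goal import *
r,p,t=rep(.07)
w=np.array([.47,-.05,.30]); print(r.inv().apply(w-p)/.15)
E
```

```text
pos [ 0.4353 -0.2807  0.2281] target [0.5163 0.0001 0.1838] tool shift/.15 [ 0.0392 -1.9469  0.2992] in goal frame mm [  97.6029 -257.2212  107.9275] rotvec/.1 [ 1.2215  5.1897 -4.6431] F [-0.7572  0.627  -3.1936] F.n -2.4573167293638467 T [0.0403 0.0185 0.0098] 0.01814362943285909
[-0.1755 -1.5461 -0.4756]
```

>>> {"api": "play_rows", "payload": {
  "deltas": "-1 -0.03 -0.1 -0.16 0 0 0; -1 -0.03 -0.29 -0.16 0 0 0; -1 -0.03 -0.29 -0.16 0 0 0; -1 -0.03 -0.29 0 0 0 0; -1 -0.03 -0.29 0 0 0 0"
}}

```text
t: 15.95
position: [0.4633, -0.0917, 0.3014]
eef_rot: [0.991, -0.131, -0.001, -0.0]
ft_force: [0.3, 0.4, -3.4]
grip_width: 0.0176
```

>>> {"api": "play_rows", "payload": {
  "deltas": "-1 -0.03 -0.29 0 0 0 0; -1 0 0 0 0.15 0.65 -0.58; -1 0 0 0 0.15 0.65 -0.58; -1 0 0 0 0.15 0.65 -0.58; -1 0 0 0 0.15 0.65 -0.58"
}}

```text
t: 16.45
position: [0.4693, -0.0493, 0.3002]
eef_rot: [0.991, -0.012, 0.131, -0.013]
ft_force: [-0.0, 0.5, -2.8]
grip_width: 0.0178
```

>>> {"api": "play_rows", "payload": {
  "deltas": "-1 0 0 0 0.15 0.65 -0.58; -1 0 0 0 0.15 0.65 -0.58; -1 0 0 0 0.15 0.65 -0.58; -1 0 0 0 0.15 0.65 -0.58; -1 0 0 0 0 0 0"
}}

```text
t: 16.95
position: [0.4674, -0.0495, 0.2989]
eef_rot: [0.96, 0.102, 0.258, -0.027]
ft_force: [0.0, -0.7, -4.0]
grip_width: 0.0179
```

Run:
```python
from goal import *
rep(.05)
s=status.get_state();print(s['joint_pos'])
im=get_image('side');cv2.imwrite('pics/s8.png',cv2.resize(im['pixels'][100:340,120:380],None,fx=2.2,fy=2.2))
cv2.imwrite('pics/w8.png',get_image('wrist')['pixels'])
```

```text
pos [ 0.4674 -0.0495  0.2989] target [0.5261 0.0022 0.1665] tool shift/.15 [-0.0475 -0.2563  0.9918] in goal frame mm [ -7.3248 -38.1149 148.8497] rotvec/.1 [ 0.0226  0.0164 -0.0127] F [ 0.0492 -0.6566 -4.0082] F.n -3.4209647761861515 T [-0.105   0.6085 -0.0135] 0.017852689836459188
[-0.5437 -0.1491  2.0369  0.4498  0.9057  0.5974]
```

View pics/s8.png

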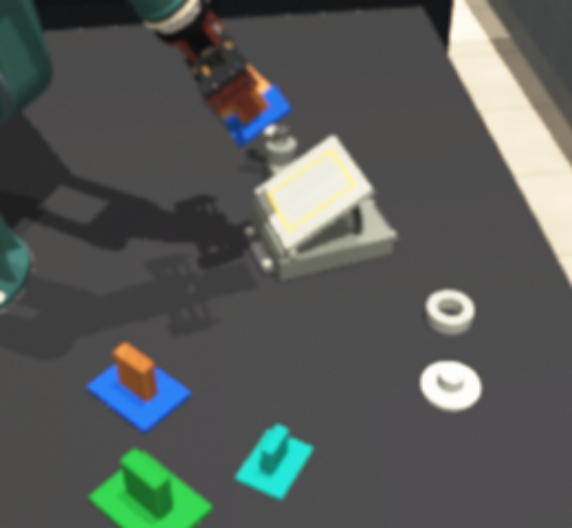

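View pics/w8.png

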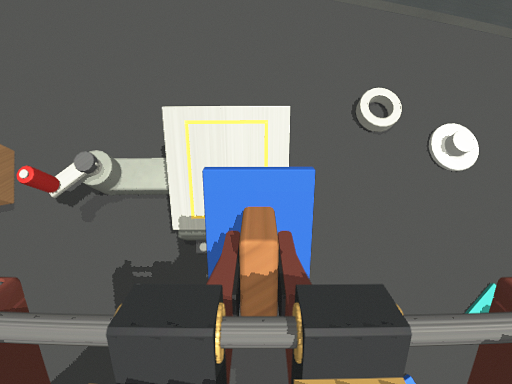

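The plate looks parallel and square to the face in both views. I'll approach to about 50 mm standoff and check its attitude in the hand.

>>> {"api": "play_rows", "payload": {
  "deltas": "-1 -0.02 -0.125 0.1 0 0 0; -1 -0.03 -0.13 0.2 0 0 0; -1 0 0 0.25 0 0 0; -1 0 0 0.25 0 0 0; -1 0 0 0.19 0 0 0"
}}

```text
t: 17.55
position: [0.5307, 0.0022, 0.1682]
eef_rot: [0.96, 0.103, 0.259, -0.026]
ft_force: [-0.3, 0.2, -3.8]
grip_width: 0.0179
```

>>> {"api": "play_rows", "payload": {
  "deltas": "-1 0 0 0 0 0 0; -1 0 0 0 0 0 0"
}}

```text
t: 17.75
position: [0.5296, 0.0019, 0.1694]
eef_rot: [0.96, 0.103, 0.259, -0.026]
ft_force: [-0.2, 0.3, -3.6]
grip_width: 0.0178
```

Run:
```python
from goal import *
r,p,t=rep(.05)
im=get_image('wrist'); cv2.imwrite('pics/w9.png',im['pixels']); C=cloud(im)
def fit(P):
    for _ in range(6):
        c=P.mean(0); u,s,v=np.linalg.svd(P-c,full_matrices=False); k=v[2]; d=(P-c)@k; P=P[np.abs(d)<max(2.5*d.std(),.0005)]
    return k*np.sign(k[2]),c,d.std(),len(P)
B=sorted(blobs(im,(105,120,50),(125,255,255),300),key=lambda b:-b[0])
mm=cv2.erode(B[0][2].astype(np.uint8),np.ones((5,5)))>0
k,c,sd,N=fit(C[mm]); tz=-r.as_matrix()[:,2]
print('plate n',k,c,sd,N,'vs tool deg',np.degrees(np.arccos(k@tz)),'vs goal n',np.degrees(np.arccos(k@n)))
print('height of plate top above TCP along tool z', (c-p)@-tz*1000)
hsv=cv2.cvtColor(im['pixels'],cv2.COLOR_BGR2HSV)
W=(hsv[...,1]<40)&(hsv[...,2]>140); W[200:]=0; W=cv2.erode(W.astype(np.uint8),np.ones((5,5)))
nn,l,st,ce=cv2.connectedComponentsWithStats(W); i=1+st[1:,4].argmax(); k2,c2,sd,N=fit(C[l==i])
print('stage n',k2,c2,sd,N,'deg vs plate',np.degrees(np.arccos(k@k2)),'ctr off plane mm',(ctr-c2)@k2*1000, ce[i])
```

```text
pos [0.5296 0.0019 0.1694] target [0.5261 0.0022 0.1665] tool shift/.15 [-0.0292 -0.0071  0.0057] in goal frame mm [-4.3831 -1.0614  0.8603] rotvec/.1 [ 0.0301 -0.0079  0.0179] F [-0.2328  0.319  -3.5692] F.n -3.0066932558012422 T [-0.1186  0.5674  0.0536] 0.017808733881368763
plate n [-0.4902 -0.1033  0.8655] [0.5555 0.0088 0.1711] 0.0005759518362112422 6061 vs tool deg 0.1158432474753688 vs goal n 0.1781476757130709
height of plate top above TCP along tool z 12.038612180880065
stage n [-0.4887 -0.106   0.866 ] [0.6065 0.0194 0.1328] 0.000635705868122195 7730 deg vs plate 0.17825489858873164 ctr off plane mm -0.24604594364910012 [258.7137 141.5267]
```

View pics/w9.png

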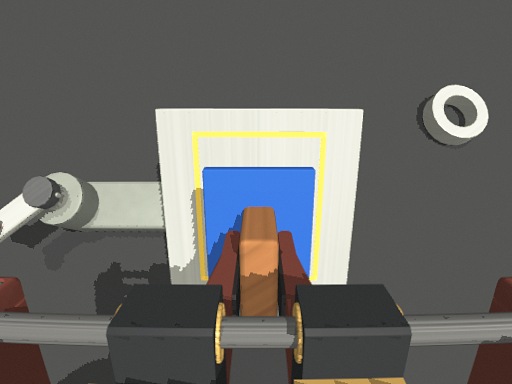

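Plate and face are parallel within 0.2° and the lateral offset is 4 mm. I'll correct that and go down.

>>> {"api": "play_rows", "payload": {
  "deltas": "-1 -0.03 -0.007 0.05 0 0 0; -1 0 0 0.1 0 0 0; -1 0 0 0.08 0 0 0; -1 0 0 0.04 0 0 0; -1 0 0 0 0 0 0"
}}

```text
t: 18.3
position: [0.546, 0.0052, 0.1336]
eef_rot: [0.96, 0.103, 0.261, -0.025]
ft_force: [-0.5, 0.1, -2.6]
grip_width: 0.018
```

Run:
```python
from goal import *
rep(0)
```

```text
pos [0.546  0.0052 0.1336] target [0.5506 0.0075 0.1232] tool shift/.15 [-0.0061 -0.0092  0.0765] in goal frame mm [-0.8709 -1.3135 11.4813] rotvec/.1 [ 0.0543 -0.0421  0.0174] F [-0.4924  0.0557 -2.5801] F.n -1.9958287262766308 T [-0.056   0.5783  0.0279] 0.017972481057217812
```

>>> {"api": "play_rows", "payload": {
  "deltas": "-1 -0.006 -0.009 0.025 0 0 0; -1 0 0 0.02 0 0 0; -1 0 0 0.01 0 0 0; -1 0 0 0 0 0 0; -1 0 0 0 0 0 0"
}}

```text
t: 18.8
position: [0.5485, 0.0073, 0.1252]
eef_rot: [0.96, 0.103, 0.26, -0.025]
ft_force: [0.3, 0.2, -2.3]
grip_width: 0.0176
```

Run:
```python
from goal import *
rep(0)
```

```text
pos [0.5485 0.0073 0.1252] target [0.5506 0.0075 0.1232] tool shift/.15 [0.006  0.0018 0.0185] in goal frame mm [0.9157 0.2767 2.7637] rotvec/.1 [ 0.0499 -0.0283  0.0185] F [ 0.3312  0.1658 -2.3187] F.n -2.185480212301271 T [-0.1214  0.5569 -0.0222] 0.017619291887244322
```

Small steps of about 0.7 mm until contact. I'll also trim the 0.005 rad turn about tool x.

>>> {"api": "play_rows", "payload": {
  "deltas": "-1 0.003 0 0.005 0.05 -0.03 0; -1 0.003 0 0.005 0 0 0; -1 0 0 0 0 0 0"
}}

```text
t: 19.1
position: [0.5502, 0.0075, 0.1243]
eef_rot: [0.96, 0.104, 0.258, -0.027]
ft_force: [-0.1, 0.2, -3.4]
grip_width: 0.0179
```

>>> {"api": "play_rows", "payload": {
  "deltas": "-1 0 0 0.005 0 0 0; -1 0 0 0 0 0 0; -1 0 0 0 0 0 0"
}}

```text
t: 19.4
position: [0.5503, 0.0077, 0.1236]
eef_rot: [0.96, 0.104, 0.258, -0.027]
ft_force: [-0.2, 0.5, -3.1]
grip_width: 0.0178
```

Run:
```python
from goal import *
rep(0)
```

```text
pos [0.5503 0.0077 0.1236] target [0.5506 0.0075 0.1232] tool shift/.15 [0.0006 0.002  0.003 ] in goal frame mm [0.0943 0.2928 0.4514] rotvec/.1 [-0.0002  0.0028  0.0187] F [-0.2238  0.4528 -3.1035] F.n -2.6225151762149417 T [-0.1404  0.5471 -0.0317] 0.017764631768530968
```

>>> {"api": "play_rows", "payload": {
  "deltas": "-1 0 0 0.005 0 0 0; -1 0 0 0 0 0 0; -1 0 0 0 0 0 0"
}}

```text
t: 19.7
position: [0.5507, 0.0078, 0.123]
eef_rot: [0.96, 0.104, 0.258, -0.027]
ft_force: [0.0, 0.5, -3.3]
grip_width: 0.0179
```

>>> {"api": "play_rows", "payload": {
  "deltas": "-1 0 0 0.004 0 0 0; -1 0 0 0 0 0 0; -1 0 0 0 0 0 0"
}}

```text
t: 20.0
position: [0.5507, 0.0078, 0.1229]
eef_rot: [0.96, 0.104, 0.259, -0.027]
ft_force: [-6.2, -0.6, 6.2]
grip_width: 0.018
```

Run:
```python
from goal import *
rep(0)
```

```text
pos [0.5507 0.0078 0.1229] target [0.5506 0.0075 0.1232] tool shift/.15 [ 0.0003  0.0018 -0.0026] in goal frame mm [ 0.0509  0.2762 -0.3852] rotvec/.1 [ 0.0035 -0.0032  0.0195] F [-6.1504 -0.5588  6.1767] F.n 8.418877011474555 T [-0.1313  0.644  -0.0306] 0.018033055921392385
```

Contact made, at about 11 N normal. A touch more to seat it, then a check.

>>> {"api": "play_rows", "payload": {
  "deltas": "-1 0 0 0.002 0 0 0; -1 0 0 0 0 0 0; -1 0 0 0 0 0 0; -1 0 0 0 0 0 0; -1 0 0 0 0 0 0"
}}

```text
t: 20.5
position: [0.5508, 0.0078, 0.1229]
eef_rot: [0.96, 0.104, 0.259, -0.027]
ft_force: [-8.7, -2.1, 10.3]
grip_width: 0.0174
```

>>> {"api": "play_rows", "payload": {
  "deltas": "-1 0 0 0 0 0 0; -1 0 0 0 0 0 0; -1 0 0 0 0 0 0; -1 0 0 0 0 0 0; -1 0 0 0 0 0 0"
}}

```text
t: 21.0
position: [0.5508, 0.0078, 0.1229]
eef_rot: [0.96, 0.104, 0.259, -0.027]
ft_force: [-9.2, -2.2, 9.0]
grip_width: 0.0182
```

Run:
```python
from goal import *
import pickle
r,p,t=rep(0)
ims={k:get_image(k) for k in('wrist','side','top')}; im=ims['wrist']; cv2.imwrite('pics/w10.png',im['pixels']); C=cloud(im)
cv2.imwrite('pics/s10.png',cv2.resize(ims['side']['pixels'][120:320,180:380],None,fx=3,fy=3)[:600])
def fit(P):
    for _ in range(6):
        c=P.mean(0); u,s,v=np.linalg.svd(P-c,full_matrices=False); k=v[2]; d=(P-c)@k; P=P[np.abs(d)<max(2.5*d.std(),.0005)]
    return k*np.sign(k[2]),c,d.std(),len(P)
B=sorted(blobs(im,(105,120,50),(125,255,255),300),key=lambda b:-b[0])
k,c,sd,N=fit(C[cv2.erode(B[0][2].astype(np.uint8),np.ones((5,5)))>0])
hsv=cv2.cvtColor(im['pixels'],cv2.COLOR_BGR2HSV)
W=(hsv[...,1]<40)&(hsv[...,2]>140); W[200:]=0; W=cv2.erode(W.astype(np.uint8),np.ones((5,5)))
nn,l,st,ce=cv2.connectedComponentsWithStats(W); i=1+st[1:,4].argmax(); k2,c2,sd,N2=fit(C[l==i])
print('deg',np.degrees(np.arccos(k@k2)),'plate top above face mm',(c-c2)@k2*1000,N,N2,'stage n',k2)
# border vs plate edges in face frame
Y=cv2.inRange(hsv,(22,60,100),(35,255,255))>0
F=lambda Q:np.c_[(Q-ctr)@X,(Q-ctr)@np.cross(n,X)]*1000
y=F(C[Y]); b=F(C[B[0][2]]); q=lambda a:np.percentile(a,[1,99],axis=0)
print('yellow x/y',q(y).T,'blue',q(b).T)
# bystanders shift
i0=pickle.load(open('i0.pkl','rb'))
for nm,(x0,y0,x1,y1) in dict(carton=(105,190,155,235),collar=(290,128,316,152),hub=(325,135,355,163)).items():
    a,bb=[cv2.cvtColor(z['pixels'],cv2.COLOR_BGR2GRAY)[y0:y1,x0:x1].astype(np.float32) for z in (i0['top'],ims['top'])]
    print(nm,cv2.phaseCorrelate(a,bb))
```

```text
pos [0.5508 0.0078 0.1229] target [0.5506 0.0075 0.1232] tool shift/.15 [ 0.0001  0.0019 -0.0026] in goal frame mm [ 0.0192  0.2893 -0.3965] rotvec/.1 [ 0.0051 -0.0065  0.0204] F [-9.2247 -2.2116  9.0371] F.n 12.576632704345654 T [-0.1699  0.74   -0.0038] 0.018225825924950985
deg 0.0846550601755898 plate top above face mm 7.9691915089223055 6068 11328 stage n [-0.4892 -0.1062  0.8657]
yellow x/y [[-34.6363  62.2459]
 [-49.3347  48.9111]] blue [[-18.5335  43.4675]
 [-29.74    32.8395]]
carton ((0.09558859321223778, 0.39149380352908736), 1.0001643007066514)
collar ((0.4918555086652212, 0.0370003945345605), 1.037243665460451)
hub ((0.05103415378913034, 0.06720865728592784), 1.001811885436376)
```

View pics/w10.png

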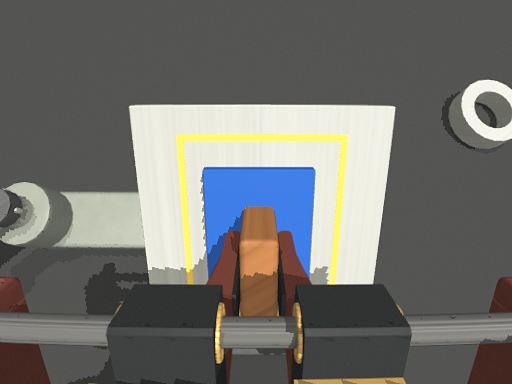

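View pics/s10.png

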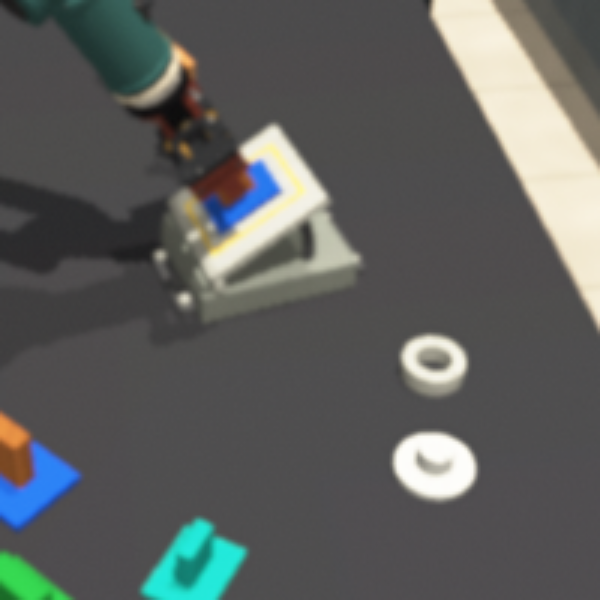

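The views show the plate flush inside the border, with its far edge 18.8 mm short of the border's outer edge (19.5 mm expected for a centred plate) and 1.5 mm off across. It is parallel within 0.1° and pushed with about 15 N. Handing in.

Run:
```python
from workcell import status, order
print(order.close_job()); s=status.get_state(); print(s['t'],s['position'],s['ft_force'],s['grip_width'])
```

```text
the job is handed in; nothing more can be done
None
the job is handed in; nothing more can be done
```

I wound the crank about 2.06 turns clockwise, picked up the smaller blue plate by its wooden grip, and laid it on the tilted face. I handed the job in still gripping the plate and pushing lightly; no verdict is reported.

| Check before handing in | Result | Allowed |
|---|---|---|
| Table tilt | 4.2° at first, 30.1° now (about 2.06 turns) | 1.85 to 2.3 turns |
| Plate parallel to face | within 0.1° | 2° |
| Plate top above face (plate is 8 mm thick) | 7.97 mm, so touching | 3 mm gap |
| Off centre up-slope | under 1 mm | 20 mm |
| Off centre across | about 1.5 mm | 18 mm |
| Squareness | about 0.002 rad (arm pose against face) | 0.2 rad |
| Push on the face | about 15 N, steady | 2 to 45 N |
| Grip | set to 50 N, jaws at 18 mm on the 18 mm grip | above 2 N |

- **Bystanders:** the collar, hub and carton moved less than half a pixel in the top view, under about 2 mm.
- **Time:** the job took about 21 s of the 72 s allowed.
- **Failed checks:** one script that was to measure the tilt after the first turn crashed because the border was out of view, so that turn was checked only by eye. No measurements disagreed beyond 1 to 3 mm.

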